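Pack the stitching kit, leave the look-alikes

TASK

Pack the stitching kit into the shallow wooden tray: lay the awl lengthwise in the long narrow bay and the block of wax flat in the oblong bay, and stand the two wooden thread spools upright, one in each of the two nearly square bays. The screwdriver, the plain thread roll and the bag of putty are not part of the kit: leave them, the tack tin and the buckle where they are.

Things in the scene. Friction and masses are not known exactly. Their poses are not given: they have to be found in the camera images.
- tray: Fixed shallow wooden tray 201 (x) x 121 (y) mm, turned any way; origin under its centre, z up. Bays' floor 5 mm up; walls 12 mm, dividers 11 mm above the bench. Long narrow bay 189 (x) x 42 (y) mm, centre (0, -33.5) mm; beside it a row: two nearly square bays 52 (x) x 62 (y), centres (-68.5, 23.5) and (-11.5, 23.5); oblong bay 75 (x) x 62 (y), centre (57, 23.5).
- awl_grip (a point): Awl, 138 mm long, 27 mm high, lying: turned wooden handle, bare steel spike. Point in the middle of the handle, 13.5 mm up, 38 mm from the middle of the whole length towards the handle end. y runs along the awl towards the handle end, z up. Grasp the handle across, along x (60 mm long; the pads meet it 18 mm wide).
- spool_a_mid (a point): First wooden thread spool (brown thread): 36 mm across the wooden flanges, 50 mm high, standing. Point at its centre, half-way up; z is its upright axis. Grips like a plain 36 mm cylinder.
- spool_b_mid (a point): Second wooden thread spool (black thread): 38 mm across the wooden flanges, 52 mm high, standing. Point at its centre, half-way up; z is its upright axis. Grips like a plain 38 mm cylinder.
- wax_mid (a point): Plain rounded block of wax, 34 (x) x 52 (y) x 18 (z) mm, lying flat. Point at its centre, half-way up.
- roll_mid (a point): Look-alike that stays: plain fat roll of dark thread without wooden flanges, about 46 x 42 mm, 46 mm high. Point at its centre, half-way up.
- putty_mid (a point): Look-alike that stays: small flattish bag of putty, 46 (x) x 72 (y) x 14 mm, larger and flatter than the wax. Point at its centre, half-way up (7 mm).
- driver_mid (a point): Look-alike that stays: screwdriver, 186 mm long, 27 mm high, longer than the awl and with a flat-tipped blade. Point at the middle of its length, 13.5 mm up; y runs along it.
- tin: Bystander: shallow open round tin of tacks, 68 mm across, 20 mm high. Origin: centre of its underside.
- buckle: Bystander: flat grey metal belt buckle, 39 x 45 x 8 mm. Origin: centre of its underside.

How it is judged (in metres and radians):
At the end, for the whole second after the job is handed in: Each piece rests on the floor of its own bay: awl flat along the long bay (0.25 rad; 14 mm across, 27 mm along), wax flat in the oblong bay (24 mm along, 16 across), each spool upright in its own square bay (11 mm along, 17 across); look-alikes, tin and buckle within 20 mm of their starts (((x of spool_a_mid in the frame of tray between -0.0795 and -0.0575 m and y of spool_a_mid in the frame of tray between 0.0065 and 0.0405 m and z of spool_a_mid in the frame of tray between 0.026 and 0.034 m and angle between each of spool_a_mid, spool_b_mid's own z axis and vertical below 0.12 rad and x of spool_b_mid in the frame of tray between -0.0225 and -0.0005 m and y of spool_b_mid in the frame of tray between 0.0065 and 0.0405 m and z of spool_b_mid in the frame of tray between 0.027 and 0.035 m) or (x of spool_a_mid in the frame of tray between -0.0225 and -0.0005 m and y of spool_a_mid in the frame of tray between 0.0065 and 0.0405 m and z of spool_a_mid in the frame of tray between 0.026 and 0.034 m and angle between each of spool_a_mid, spool_b_mid's own z axis and vertical below 0.12 rad and x of spool_b_mid in the frame of tray between -0.0795 and -0.0575 m and y of spool_b_mid in the frame of tray between 0.0065 and 0.0405 m and z of spool_b_mid in the frame of tray between 0.027 and 0.035 m)) and x of wax_mid in the frame of tray between 0.033 and 0.081 m and y of wax_mid in the frame of tray between 0.0075 and 0.0395 m and z of wax_mid in the frame of tray between 0.01 and 0.018 m and angle between each of wax_mid, awl_grip's own z axis and vertical below 0.15 rad and (x of awl_grip in the frame of tray between 0.011 and 0.065 m or x of awl_grip in the frame of tray between -0.065 and -0.011 m) and y of awl_grip in the frame of tray between -0.0475 and -0.0195 m and z of awl_grip in the frame of tray between 0.0145 and 0.0225 m and angle between the y axis of awl_grip and the x axis of tray, either way round below 0.25 rad and distance of each of roll_mid, putty_mid, driver_mid, tin, buckle from where it was at the start of the episode below 0.02 m); the robot touches nothing.
It fails at once if a look-alike or bystander is pushed or carried more than 40 mm (distance of any of roll_mid, putty_mid, driver_mid, tin, buckle from where it was at the start of the episode above 0.04 m).
It also fails if it takes over 120 s, if anything falls off the work surface, if the arm or the gripper's body presses on something with over 40 N, if the wrist force passes 120 N, or if a joint passes its speed limit or range.

ROBOT

A 6-joint arm with a two-finger parallel gripper is mounted at the origin on a cart in front of the work surface, level with it; the furniture and walls round the work are solid. World frame = base frame: x ahead of the robot, y to its left, z up, the work surface at z = 0. Lengths are in m, angles in degrees, forces in N, time in s.
With the tool pointing down it reaches from about 0.3 to 0.75 m from the base axis. Payload 8.5 kg.
Tool frame: the origin (TCP) lies at the very end of the fingers, on their centre line; the grasp point (between the pads) lies 19 mm behind it; z points along the fingers, y is the line along which they close (so a half turn about z gives the same grasp; the last joint's range is limited). The gripper opens to 85 mm and grips with 20 to 120 N. Pads are 22 mm wide; open, the fingers measure 114 mm over their backs; the gripper's body (76 mm by 85 mm) begins 54 mm behind the grasp point. The pads swing forward as they close: fully open they stand 13 mm farther back than shut.
Start: joints at [61.633, 21.807, 74.336, -0, 83.858, -12.336], TCP at [0.152, 0.529, 0.231] pointing down, gripper open.
Joint ranges: [-178.18, 178.18], [-50.72, 133.34], [12.68, 142.11], [-81.47, 261.47], [9.98, 163.14], [-165.26, 165.26]. Speed limits (degrees/s): [136.94, 136.94, 180, 180, 180, 180].

INTERFACE

Orientations are given as a 3x3 rotation matrix whose columns are the frame's x, y, z axes.
In Python, from rig import observe, cams, ticket gives the robot as it stands.
- The arm moves only by the tool move_arm, never from a script. Its arguments are lists of equal length, an entry for each row: "jaw": the finger opening in cm, from 0 to 8.54; "dp": the shift along the tool's x, y, z in cm, a list of three; "turn": the turn, a rotation vector about the tool's x, y, z in rad, a list of three. In form: {"jaw": [jaw, ...], "dp": [[tx, ty, tz], ...], "turn": [[wx, wy, wz], ...]}. A call has 1 to 12 rows; each row shifts and turns the commanded pose from where the row before left it, along the tool's axes as they then stand; what a row does not reach is not made up. A row lasts 1/12 s, in which the tool goes at most 41.7 mm and 7.16 degrees, less where a joint would pass 70% of its speed; a pose out of reach is approached as far as the arm can. A call is refused whole if a number of a shift passes 4.17 or a number of a turn 0.125, either way. A call with a gripper value outside its range is refused whole. The fingers move at their own pace and stop on an object; "force" is the grip in N (left out, the last holds). Time passes only in rows, so rows that do not move let the fingers close. It gives the time, the measured TCP pose, the force, the opening and the grip force at its end, in the units of the state.
- observe(): the state, without advancing time (a new reading comes with each control period).
- cams.get_image(name): name is "side" or "top" or "wrist"; returns (picture, depth): 420x560x3 uint8, red, green, blue; 420x560 float32, m along the optical axis (not along the pixel's ray), 0 where there is no reading.
- cams.calibration(name): a dict with "vertical_fov" (degrees; the focal length in pixels is half the picture's height over the tangent of half this angle, whatever the lens; pixels are square), "cx", "cy" (the principal point, pixels), "view" (4x4, takes a point from world to camera coordinates); the wrist camera has in their place "tool_from_camera" (4x4, takes a point from camera to tool coordinates, whose origin is the TCP and whose axes are the flange's). Camera axes: x right, y up, looking along -z (the intrinsics and any distortion apply to the point x, -y, -z); pixel columns grow to the right and rows downward; lengths in m; the calibration is good to about 2 mm. The wrist camera is an equidistant fisheye: a pixel r from the principal point sees the ray r / f radians off the axis. A picture is of the moment at which its call begins: read the wrist's pose just before it. calibration takes no time and is no camera call.
- ticket.close_job(): hands the job in; it is judged then, once.
Trained networks look in the newest picture that a camera, given by its name, has taken for a name from the list of things; names that differ only in an ending like _2 or _b are one class to them, and where a whole thing is asked for, a point or a joint stands for the part that bears it (a point fixed in the world has none). Each returns a list of dicts, best first, with "p" (0 to 1); they miss things now and then, are a little off and sometimes report something else, mostly with a low value. They report only what shows in the picture. A call takes as long as a camera call.
- cams.spot_in(camera, query): "box" ([centre column, centre row, width, height] as shares, 0 to 1, of the picture: columns of its width, rows of its height, round what is visible of it).
- cams.outline_of(camera, query): "mask" (420x560 bool, what is visible of it) and "box" ([centre column, centre row, width, height] as shares, 0 to 1, of the picture: columns of its width, rows of its height, round what is visible of it).
- cams.mark_of(camera, query): "location" ([column, row] as shares, 0 to 1, of the picture: columns of its width, rows of its height: a listed point, or the origin of a listed thing).
The state is a dict: "time_s": time; "q": joint angles; "qvel": joint speeds; "joint_efforts": joint torques, N m; "position": TCP position; "tool_rot": TCP orientation; "ft_force": force on the tool from outside, world axes, zero at the start; "wrist_torque": the same for the moment, N m; "grip_width": finger opening in m; "gripper_force": force on a finger pad.
Only numpy, scipy, OpenCV 4.12 (cv2) and the standard library are available. Lean on these libraries where they do the work, as an engineer would, in place of code of your own. Each camera call takes 0.05 s, during which the arm holds its last target. There are 200 camera calls.

## Working session

There is one attempt and no reset: what is moved stays moved. The work goes in short steps, Python scripts to look and compute and a tool call to move; the robot and the scene stay as the last step left them, time stands still between calls to the robot, and variables do not carry over. Pictures are saved under pics/ and viewed, at most 14 in all, crops included, and the job is handed in when it is done.

Besides the shell and the picture viewer there is one more tool, called after "Emit:" as name(argument=value, ...) on one line, values as JSON. move_arm: Moves the arm, as the interface text tells. Its arguments: {"type":"object","properties":{"jaw":{"type":"array","items":{"type":"number"}},"dp":{"type":"array","items":{"type":"array","items":{"type":"number"}}},"turn":{"type":"array","items":{"type":"array","items":{"type":"number"}}},"force":{"type":"number"}},"required":["jaw","dp","turn"]}

```bash
ls; mkdir -p pics; python3 - <<'E'
from rig import observe,cams
import cv2
s=observe();print(s['time_s'],s['position'],s['tool_rot'])
for n in('top','side'):
    p,d=cams.get_image(n);cv2.imwrite(f'pics/{n}0.png',p[:,:,::-1])
    c=cams.calibration(n);print(n,c)
E
```

```text
pics
0.0 [0.15174485 0.52834461 0.23069549] [[-9.61114047e-01  2.76150891e-01 -6.88900006e-04]
 [ 2.76151588e-01  9.61113197e-01 -1.31266966e-03]
 [ 2.99615990e-04 -1.45186608e-03 -9.99998901e-01]]
top {'vertical_fov': 45.39064250610968, 'cx': 278.21102245055135, 'cy': 212.17749015186155, 'view': array([[ 0.02542975, -0.99937756, -0.02445044, -0.02608191],
       [ 0.99488013,  0.02290711,  0.09843167, -0.60584177],
       [-0.09781032, -0.02682835,  0.9948434 , -0.94583073],
       [ 0.        ,  0.        ,  0.        ,  1.        ]])}
side {'vertical_fov': 43.50899900539211, 'cx': 281.189620750328, 'cy': 206.32710541732058, 'view': array([[ 0.99936409,  0.03415844, -0.01022777, -0.62106027],
       [-0.01483878,  0.6592362 ,  0.7517895 , -0.0077976 ],
       [ 0.03242247, -0.75115966,  0.65932385, -1.27782233],
       [ 0.        ,  0.        ,  0.        ,  1.        ]])}
```

View pics/top0.png

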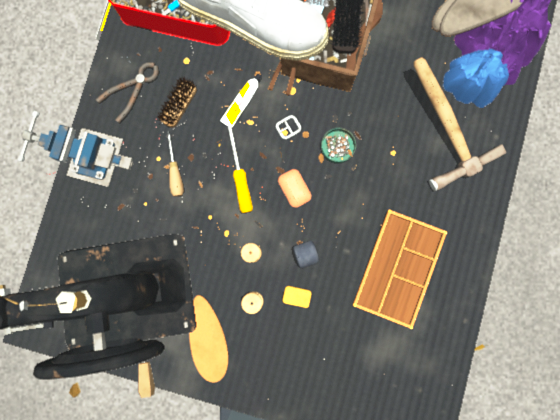

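View pics/side0.png

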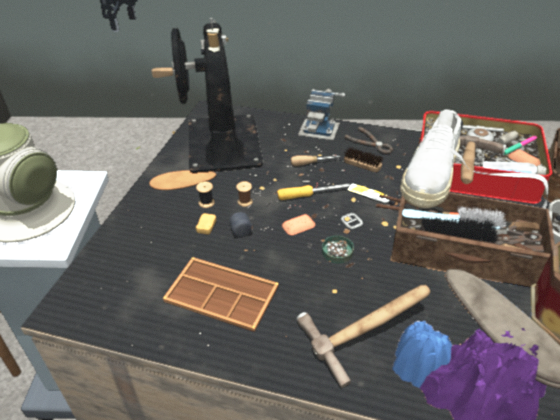

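The top view shows: awl handle (176,178) with spike up to (169,135); spools at (251,253) and (252,303); wax (297,297, yellow); roll (305,254); putty (294,188); tray (400,268) with its long bay on the left. The tall sewing machine is at (110,300), so it lies to the left of the spools.

```bash
cat > h.py <<'E'
import numpy as np,cv2
from rig import observe,cams
def w(n,px,z):
    "pixels (N,2) of fixed camera n -> world xy on plane z"
    c=cams.calibration(n);f=210/np.tan(np.radians(c['vertical_fov']/2));V=np.array(c['view'])
    px=np.atleast_2d(px).astype(float)
    r=np.c_[(px[:,0]-c['cx'])/f,-(px[:,1]-c['cy'])/f,-np.ones(len(px))]@V[:3,:3]
    o=-V[:3,:3].T@V[:3,3]
    return (o+r*((z-o[2])/r[:,2])[:,None])[:,:2]
def rect(n,mask,z):
    ys,xs=np.nonzero(mask);p=w(n,np.c_[xs,ys],z)
    (c,s,a)=cv2.minAreaRect((p*1000).astype(np.float32))
    return np.round(c,1),np.round(s,1),round(a,1)
def wr(px,z,s):
    "wrist pixel -> world at plane z"
    c=cams.calibration('wrist');f=210/np.tan(np.radians(c['vertical_fov']/2));T=np.array(c['tool_from_camera'])
    px=np.atleast_2d(px).astype(float);u=(px-[c['cx'],c['cy']])
    r=np.hypot(*u.T);t=r/f;k=np.where(r>0,np.sin(t)/np.maximum(r,1e-9),0)
    d=np.c_[u[:,0]*k,-u[:,1]*k,-np.cos(t)]@T[:3,:3].T@np.array(s['tool_rot']).T
    o=np.array(s['tool_rot'])@T[:3,3]+s['position']
    return (o+d*((z-o[2])/d[:,2])[:,None])[:,:2]
E
python3 - <<'E'
from h import *
p,d=cams.get_image('top')
for q,z in(('wax_mid',.016),('awl_grip',.0135),('spool_a_mid',.05),('tray',.012),('putty_mid',.01),('roll_mid',.046),('driver_mid',.0135),('tin',.02),('buckle',.008)):
    for o in cams.outline_of('top',q)[:3]:
        print(q,round(o['p'],2),np.round(np.array(o['box'])*[560,420,560,420],0),*rect('top',o['mask'],z))
for q,z in (('awl_grip',.0135),('spool_a_mid',.025),('wax_mid',.009),('tray',0)):
    for o in cams.mark_of('top',q)[:3]: 
        px=np.array(o['location'])*[560,420];print('mark',q,round(o['p'],2),px.round(1),w('top',px,z).round(4))
print('tray corners',w('top',[[390,211],[446,232],[412,327],[355,307]],.012).round(4).tolist())
print('spool tops',w('top',[[251,253],[252,303]],.05).round(4).tolist())
print('machine edge',w('top',[[182,236],[193,330],[155,275]],[.02]).round(3).tolist())
print('depth tops',[round(float(d[y,x]),3) for x,y in((251,253),(252,303),(150,290),(90,300),(100,360),(145,380))])
s=cams.get_image('side')[1];print('start',observe()['time_s'])
E
```

```text
wax_mid 0.89 [298. 296.  27.  19.] [444.6 -51.2] [51.2 33.5] 79.2
awl_grip 0.74 [174. 167.  17.  58.] [692.7 196.7] [118.7  26.5] 5.0
awl_grip 0.3 [296. 187.  35.  37.] [656.4 -41.7] [70.8 44.5] 29.8
spool_a_mid 0.59 [254. 303.  20.  26.] [433.4  32.8] [37.7 39.8] 64.9
spool_a_mid 0.58 [252. 254.  20.  24.] [525.7  36.6] [33.9 36. ] 1.5
tray 0.91 [399. 270.  93. 119.] [ 504.  -249.7] [123.9 200.6] 70.1
putty_mid 0.85 [295. 189.  32.  39.] [657.6 -41.3] [71.6 46.2] 29.5
roll_mid 0.58 [305. 256.  22.  26.] [525.8 -65.4] [47.  44.3] 19.8
roll_mid 0.36 [253. 304.  24.  24.] [433.2  32.1] [39.  39.5] 1.6
driver_mid 0.6 [241. 167.  20.  92.] [695.3  69.9] [182.9  26.7] 11.6
tin 0.96 [338. 147.  37.  32.] [ 742.6 -125.8] [66.3 68.9] 72.4
buckle 0.53 [288. 130.  23.  24.] [780.1 -27. ] [38.8 45.3] 32.7
mark awl_grip 0.88 [172.5 177.3] [[0.6731 0.2022]]
mark spool_a_mid 0.87 [250.7 250. ] [[0.5318 0.0402]]
mark wax_mid 0.6 [298.3 295.6] [[ 0.4458 -0.0542]]
mark tray 0.59 [399.7 266.3] [[ 0.5077 -0.2525]]
tray corners [[0.6154, -0.2308], [0.5767, -0.3398], [0.3923, -0.2737], [0.4272, -0.1641]]
spool tops [[0.5256, 0.0375], [0.4325, 0.0327]]
machine edge [[0.556, 0.176], [0.376, 0.147], [0.479, 0.226]]
depth tops [0.956, 0.946, 0.821, 0.701, 0.649, 0.692]
start 0.85
```

```bash
python3 - <<'E'
from h import *
p,d=cams.get_image('top')
c=cams.calibration('top');f=210/np.tan(np.radians(c['vertical_fov']/2));V=np.array(c['view'])
v,u=np.mgrid[:420,:560];P=np.stack([(u-c['cx'])/f*d,-(v-c['cy'])/f*d,-d],-1)-V[:3,3];P=P@V[:3,:3]
m=(d>0)&(P[...,2]>.06)
for lo in(.06,.15,.25,.3,.35,.4):
    q=P[m&(P[...,2]>lo)&(P[...,1]>0.05)&(P[...,0]<.6)]
    if len(q):print(lo,len(q),q.min(0).round(3),q.max(0).round(3))
# awl axis
h=w('top',[[178,194],[168,135]],.0135);print(h,np.degrees(np.arctan2(*(h[0]-h[1])[::-1])),np.linalg.norm(h[0]-h[1]))
a=cv2.resize(p[190:340,340:460],None,fx=4,fy=4,interpolation=cv2.INTER_CUBIC)
b=cv2.resize(p[120:210,130:210],(400,450),interpolation=cv2.INTER_CUBIC)
o=np.zeros((600,800,3),np.uint8);o[:,:480]=a;o[:360,480:]=cv2.resize(b,(320,360))
cv2.imwrite('pics/c1.png',o[:,:,::-1])
E
```

```text
0.06 10710 [0.32  0.146 0.06 ] [0.492 0.388 0.366]
0.15 9999 [0.32  0.146 0.15 ] [0.487 0.388 0.366]
0.25 8464 [0.32  0.146 0.25 ] [0.482 0.388 0.366]
0.3 2861 [0.347 0.153 0.3  ] [0.464 0.365 0.366]
0.35 171 [0.359 0.209 0.35 ] [0.452 0.255 0.366]
[[0.63964789 0.18955138]
 [0.75907614 0.21523541]] -167.86293276811574 0.12215880903091114
```

View pics/c1.png

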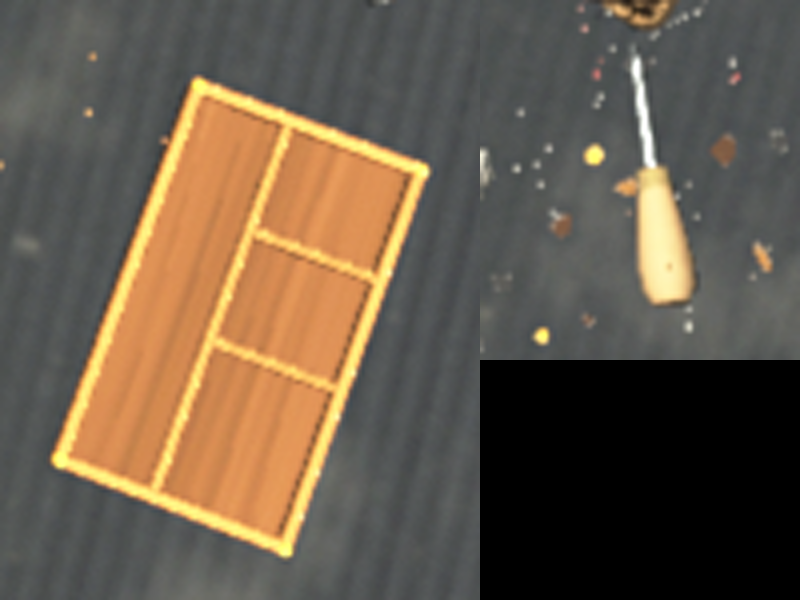

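Emit:
move_arm(jaw=[8.5,8.5,8.5,8.5,8.5,8.5], dp=[[0,0,-4],[0,0,-4],[0,0,-4],[0,0,-4],[0,0,-4],[0,0,-2]], turn=[[0,0,0],[0,0,0],[0,0,0],[0,0,0],[0,0,0],[0,0,0]])

```text
time_s: 1.4
position: [0.1517, 0.5283, 0.4564]
tool_rot: [[-0.961, 0.276, 0.003], [0.276, 0.961, 0.006], [-0.001, 0.007, -1.0]]
ft_force: [-0.7, -0.4, 0.2]
grip_width: 0.0851
gripper_force: 0.0
```

Tray layout confirmed: the oblong bay is at the near end (crop 240,460) and the two square bays are beyond it. The long bay is on the +y side. The awl handle is towards the robot and the spike is far. I'll go over the back of the machine to the awl.

Emit:
move_arm(jaw=[8.5,8.5,8.5,8.5,8.5,8.5,8.5,8.5], dp=[[-3.85,0.1,0],[-3.85,0.1,0],[-3.85,0.1,0],[-3.85,0.1,0],[-3.85,0.1,0],[-3.85,0.1,0],[-3.85,0.1,0],[-3.85,0.1,0]], turn=[[0,0,0],[0,0,0],[0,0,0],[0,0,0],[0,0,0],[0,0,0],[0,0,0],[0,0,0]])

```text
time_s: 2.07
position: [0.4517, 0.4503, 0.4515]
tool_rot: [[-0.961, 0.276, 0.0], [0.276, 0.961, 0.0], [-0.0, 0.0, -1.0]]
ft_force: [-0.8, 0.1, 0.5]
grip_width: 0.0846
gripper_force: 0.0
```

Emit:
move_arm(jaw=[6,6,6,6,6,6,6,6,6,6,6,6], dp=[[-3.2,-2.1,0],[-3.2,-2.1,0],[-3.2,-2.1,0],[-3.2,-2.1,0],[-3.2,-2.1,0],[-3.2,-2.1,0],[-3.2,-2.1,0],[-3.2,-2.1,0],[0,0,4],[0,0,4],[0,0,4],[0,0,4]], turn=[[0,0,0],[0,0,0],[0,0,0],[0,0,0],[0,0,0],[0,0,0],[0,0,0],[0,0,0],[0,0,-0.122],[0,0,-0.122],[0,0,-0.122],[0,0,-0.122]])

```text
time_s: 3.07
position: [0.641, 0.2157, 0.2836]
tool_rot: [[-0.979, -0.205, 0.007], [-0.205, 0.979, 0.002], [-0.007, 0.001, -1.0]]
ft_force: [1.2, 0.8, -0.8]
grip_width: 0.0597
gripper_force: 0.0
```

Emit:
move_arm(jaw=[6,6,6,6,6], dp=[[-0.6,-0.6,4],[-0.6,-0.6,4],[-0.6,-0.6,4],[-0.6,-0.6,1.5],[0,0,0]], turn=[[0,0,0],[0,0,0],[0,0,0],[0,0,0],[0,0,0]])

```text
time_s: 3.48
position: [0.6703, 0.1964, 0.1461]
tool_rot: [[-0.98, -0.198, -0.001], [-0.198, 0.98, 0.001], [0.001, 0.001, -1.0]]
ft_force: [0.3, 0.2, 0.1]
grip_width: 0.0598
gripper_force: 0.0
```

```bash
python3 - <<'E'
from h import *
s=observe();p,d=cams.get_image('wrist');cv2.imwrite('pics/w1.png',p[:,:,::-1])
print(s['position'],s['tool_rot'].round(3).tolist() if hasattr(s['tool_rot'],'round') else s['tool_rot'])
for o in cams.mark_of('wrist','awl_grip')[:2]: px=np.array(o['location'])*[560,420];print(o['p'],px,wr(px,.0135,s))
for o in cams.outline_of('wrist','awl_grip')[:2]:
    ys,xs=np.nonzero(o['mask']);q=wr(np.c_[xs,ys],.0135,s);print(o['p'],len(xs),cv2.minAreaRect((q*1000).astype(np.float32)))
    l=cv2.fitLine((q*1000).astype(np.float32),cv2.DIST_L2,0,.01,.01).ravel();print(np.degrees(np.arctan2(l[1],l[0])))
    t=q@l[:2];print('ends',(q[t.argmin()],q[t.argmax()]))
E
```

```text
[0.67031818 0.19637399 0.14611346] [[-0.98, -0.198, -0.001], [-0.198, 0.98, 0.001], [0.001, 0.001, -1.0]]
0.95 [282.688 193.2  ] [[0.666709   0.19667469]]
0.9 1988 ((698.911376953125, 204.35711669921875), (125.58549499511719, 26.21462059020996), 11.43502140045166)
11.015303
ends (array([0.63601358, 0.19858936]), array([0.76060304, 0.2160874 ]))
```

View pics/w1.png

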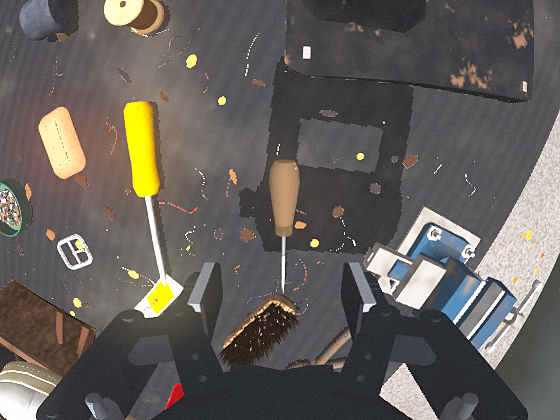

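The wrist view shows the awl handle at (284,195) with its spike pointing down to (283,290). It is parallel to the fingers' plane as intended, and the vise jaw at (375,260) is clear. Descending and gripping.

Emit:
move_arm(jaw=[5.5,5.5,5.5,5.5,5.5,5.5,0,0,0,0,0,0], dp=[[0.3,0.2,4],[0,0,4],[0,0,3],[0,0,2],[0,0,0.8],[0,0,0],[0,0,0],[0,0,0],[0,0,0],[0,0,0],[0,0,0],[0,0,0]], turn=[[0,0,0],[0,0,0],[0,0,0],[0,0,0],[0,0,0],[0,0,0],[0,0,0],[0,0,0],[0,0,0],[0,0,0],[0,0,0],[0,0,0]], force=40)

```text
time_s: 4.63
position: [0.6693, 0.1995, 0.0148]
tool_rot: [[-0.98, -0.199, 0.01], [-0.199, 0.98, 0.003], [-0.011, 0.001, -1.0]]
ft_force: [-1.2, -0.2, 6.7]
grip_width: 0.0166
gripper_force: 39.9
```

Emit:
move_arm(jaw=[4,4,4,4], dp=[[0,0,0],[0,0,0],[0,0,0],[0,0,0]], turn=[[0,0,0],[0,0,0],[0,0,0],[0,0,0]])

```text
time_s: 4.97
position: [0.6682, 0.1993, 0.0125]
tool_rot: [[-0.98, -0.199, 0.006], [-0.199, 0.98, 0.002], [-0.007, 0.001, -1.0]]
ft_force: [0.4, -0.3, -0.4]
grip_width: 0.0402
gripper_force: 0.0
```

Emit:
move_arm(jaw=[4,4,0,0,0,0,0,0], dp=[[0,0,0.6],[0,0,0],[0,0,0],[0,0,0],[0,0,0],[0,0,0],[0,0,0],[0,0,0]], turn=[[0,0,0],[0,0,0],[0,0,0],[0,0,0],[0,0,0],[0,0,0],[0,0,0],[0,0,0]], force=40)

```text
time_s: 5.63
position: [0.6683, 0.1994, 0.0064]
tool_rot: [[-0.98, -0.199, 0.006], [-0.199, 0.98, 0.002], [-0.007, 0.001, -1.0]]
ft_force: [-0.3, 0.5, -0.2]
grip_width: 0.0171
gripper_force: 39.6
```

Emit:
move_arm(jaw=[0,0,0,0,0], dp=[[0,0,-1],[0,0,-3],[0,0,-4],[0,0,-4],[0,0,-1]], turn=[[0,0,0],[0,0,0],[0,0,0],[0,0,0],[0,0,0]])

```text
time_s: 6.05
position: [0.6696, 0.1994, 0.1448]
tool_rot: [[-0.98, -0.199, 0.018], [-0.199, 0.98, 0.004], [-0.018, -0.0, -1.0]]
ft_force: [0.9, -0.7, 0.4]
grip_width: 0.0172
gripper_force: 39.5
```

Emit:
move_arm(jaw=[0,0,0,0,0,0,0,0,0,0,0,0], dp=[[2.2,-3,0],[2.2,-3,0],[2.2,-3,0],[2.2,-3,0],[2.2,-3,0],[2.2,-3,0],[2.2,-3,0],[2.2,-3,0],[2.2,-3,0],[2.2,-3,0],[2.2,-3,0],[2.2,-3,0]], turn=[[0,0,0],[0,0,0],[0,0,0],[0,0,0],[0,0,0],[0,0,0],[0,0,0],[0,0,0],[0,0,0],[0,0,0],[0,0,0],[0,0,0]])

```text
time_s: 7.05
position: [0.4796, -0.2079, 0.1352]
tool_rot: [[-0.98, -0.199, 0.007], [-0.199, 0.98, 0.001], [-0.008, -0.0, -1.0]]
ft_force: [0.5, -0.3, -0.1]
grip_width: 0.0175
gripper_force: 39.5
```

Emit:
move_arm(jaw=[0,0,0,0,0,0], dp=[[0,0,0],[0,0,0],[0,0,0],[0,0,0],[0,0,0],[0,0,0]], turn=[[0,0,0.108],[0,0,0.108],[0,0,0.108],[0,0,0.108],[0,0,0.108],[0,0,0]])

```text
time_s: 7.55
position: [0.4806, -0.2064, 0.135]
tool_rot: [[-0.942, 0.337, 0.007], [0.337, 0.942, 0.002], [-0.006, 0.004, -1.0]]
ft_force: [0.3, 0.2, 0.0]
grip_width: 0.0172
gripper_force: 39.5
```

```bash
python3 - <<'E'
from h import *
s=observe();p,d=cams.get_image('wrist');cv2.imwrite('pics/w2.png',p[:,:,::-1])
print(s['position'],s['grip_width'])
for o in cams.mark_of('wrist','tray')[:2]: px=np.array(o['location'])*[560,420];print(o['p'],px,wr(px,.0,s))
for o in cams.outline_of('wrist','tray')[:2]:
    ys,xs=np.nonzero(o['mask']);q=wr(np.c_[xs,ys],.012,s);print(o['p'],len(xs),cv2.minAreaRect((q*1000).astype(np.float32)))
E
```

```text
[ 0.48055055 -0.2064432   0.134958  ] 0.01721434012487304
0.61 [248.024 236.208] [[ 0.50798013 -0.24928983]]
0.92 18532 ((502.97198486328125, -247.9775390625), (121.96762084960938, 199.8748779296875), 69.3397445678711)
```

View pics/w2.png

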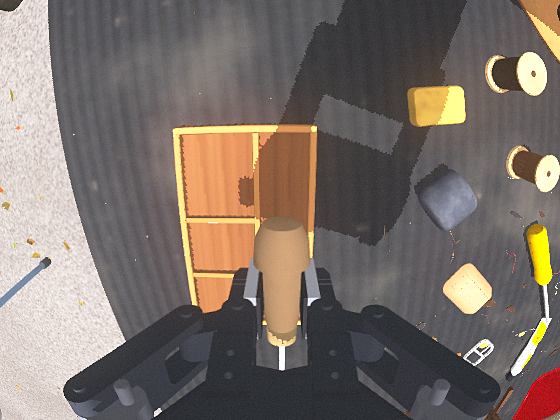

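The handle is held at (282,270), aligned with the tray, whose long bay is at right (285,190). Lowering it to just above the bay floor and releasing.

Emit:
move_arm(jaw=[0,0,0,0,0,0], dp=[[0.2,0,3.5],[0,0,3.5],[0,0,2.5],[0,0,1.5],[0,0,0.9],[0,0,0]], turn=[[0,0,0],[0,0,0],[0,0,0],[0,0,0],[0,0,0],[0,0,0]])

```text
time_s: 8.2
position: [0.4789, -0.205, 0.014]
tool_rot: [[-0.943, 0.331, 0.004], [0.331, 0.943, 0.004], [-0.003, 0.005, -1.0]]
ft_force: [0.1, 0.3, -1.1]
grip_width: 0.0174
gripper_force: 39.5
```

Emit:
move_arm(jaw=[3.5,3.5,3.5,3.5,3.5,3.5,3.5,3.5], dp=[[0,0,0],[0,0,0],[0,0,0],[0,0,-0.5],[0,0,-2],[0,0,-4],[0,0,-4],[0,0,-2]], turn=[[0,0,0],[0,0,0],[0,0,0],[0,0,0],[0,0,0],[0,0,0],[0,0,0],[0,0,0]])

```text
time_s: 8.87
position: [0.4795, -0.2063, 0.1456]
tool_rot: [[-0.943, 0.333, 0.012], [0.333, 0.943, -0.002], [-0.012, 0.002, -1.0]]
ft_force: [0.7, -1.0, 0.4]
grip_width: 0.0353
gripper_force: 0.0
```

Emit:
move_arm(jaw=[6,6,6,6,6,6,6,6], dp=[[0.5,3.5,0],[0.5,3.5,0],[0.5,3.5,0],[0.5,3.5,0],[0.5,3.5,0],[0.5,3.5,0],[0.5,3.5,0],[0,0,0]], turn=[[0,0,0],[0,0,0],[0,0,0],[0,0,0],[0,0,0],[0,0,0],[0,0,0],[0,0,0]])

```text
time_s: 9.53
position: [0.5274, 0.042, 0.1423]
tool_rot: [[-0.945, 0.328, 0.008], [0.328, 0.945, 0.003], [-0.007, 0.006, -1.0]]
ft_force: [0.5, -0.4, -0.2]
grip_width: 0.0602
gripper_force: 0.0
```

```bash
cat > look.py <<'E'
from h import *
import sys
q,z=sys.argv[1],float(sys.argv[2]);zm=float(sys.argv[3])
s=observe();p,d=cams.get_image('wrist')
if len(sys.argv)>4: cv2.imwrite(sys.argv[4],p[:,:,::-1])
R=np.array(s['tool_rot']);print(s['position'],'q6',np.round(s['q'],0))
for o in cams.mark_of('wrist',q)[:3]:
    px=np.array(o['location'])*[560,420];x=wr(px,z,s)[0];print('mark',o['p'],px,x.round(4),'tool cm',((np.r_[x,0]-s['position'])@R*100)[:2].round(2))
for o in cams.outline_of('wrist',q)[:3]:
    ys,xs=np.nonzero(o['mask']);k=wr(np.c_[xs,ys],zm,s);print('outl',o['p'],cv2.minAreaRect((k*1000).astype(np.float32)))
E
python3 look.py spool_a_mid .025 .05 pics/w3.png; python3 - <<'E'
from h import *
p,d=cams.get_image('top');cv2.imwrite('pics/t2.png',cv2.resize(p[190:340,220:460],None,fx=3,fy=3)[:,:,::-1])
E
```

```text
[0.52739047 0.04203616 0.14225674] q6 [ -8.  24.  86.   0.  69. -79.]
mark 0.79 [278.992 200.718] [0.5265 0.0405] tool cm [ 0.13 -0.26]
outl 0.58 ((520.973876953125, 43.31755447387695), (35.38887023925781, 45.7221565246582), 70.72856140136719)
```

View pics/w3.png

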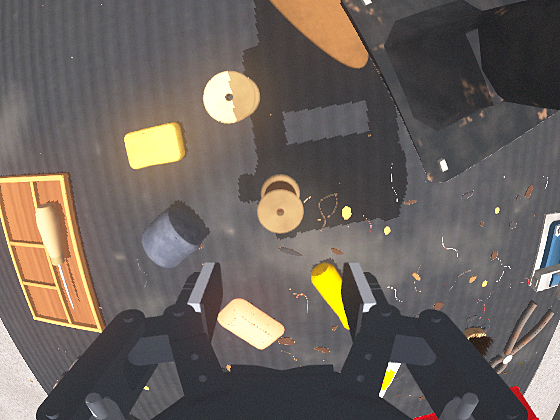

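View pics/t2.png

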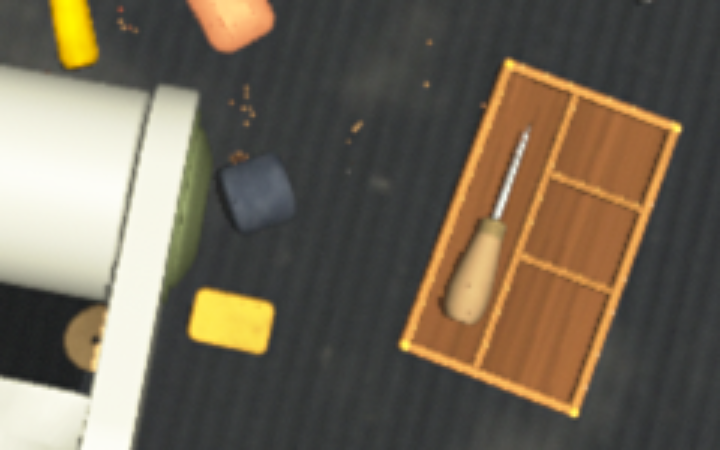

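The awl lies well in the long bay. Below the hand, the spool's top flange is at (281,211), nearly centred between the fingers. Descending on it.

Emit:
move_arm(jaw=[6,6,6,6,6,6,0,0,0,0,0,0], dp=[[0,-0.3,3.5],[0,0,3.5],[0,0,3],[0,0,2],[0,0,1],[0,0,0],[0,0,0],[0,0,0],[0,0,0],[0,0,0],[0,0,0],[0,0,0]], turn=[[0,0,0],[0,0,0],[0,0,0],[0,0,0],[0,0,0],[0,0,0],[0,0,0],[0,0,0],[0,0,0],[0,0,0],[0,0,0],[0,0,0]], force=35)

```text
time_s: 10.73
position: [0.5279, 0.0341, 0.0127]
tool_rot: [[-0.943, 0.333, 0.01], [0.333, 0.943, 0.001], [-0.009, 0.004, -1.0]]
ft_force: [-0.2, -2.5, 7.3]
grip_width: 0.035
gripper_force: 35.5
```

Emit:
move_arm(jaw=[0,0,0,0,0], dp=[[0,0,-1],[0,0,-3],[0,0,-4],[0,0,-4],[0,0,0]], turn=[[0,0,0],[0,0,0],[0,0,0],[0,0,0],[0,0,0]])

```text
time_s: 11.15
position: [0.5291, 0.034, 0.1391]
tool_rot: [[-0.943, 0.332, 0.02], [0.333, 0.943, 0.0], [-0.019, 0.007, -1.0]]
ft_force: [1.1, -0.5, 0.7]
grip_width: 0.0348
gripper_force: 35.1
```

Emit:
move_arm(jaw=[0,0,0,0,0,0,0,0,0,0], dp=[[-1.55,-3.35,0],[-1.55,-3.35,0],[-1.55,-3.35,0],[-1.55,-3.35,0],[-1.55,-3.35,0],[-1.55,-3.35,0],[-1.55,-3.35,0],[-1.55,-3.35,0],[-1.55,-3.35,0],[0,0,0]], turn=[[0,0,0],[0,0,0],[0,0,0],[0,0,0],[0,0,0],[0,0,0],[0,0,0],[0,0,0],[0,0,0],[0,0,0]])

```text
time_s: 11.98
position: [0.5571, -0.3027, 0.1309]
tool_rot: [[-0.941, 0.338, 0.008], [0.338, 0.941, -0.0], [-0.008, 0.002, -1.0]]
ft_force: [-0.8, 0.2, -0.8]
grip_width: 0.0354
gripper_force: 35.2
```

```bash
python3 look.py tray 0 .012 pics/w4.png
```

```text
[ 0.55714471 -0.30269776  0.13089178] q6 [ -39.   35.   69.    0.   76. -110.]
mark 0.58 [319.48 120.12] [ 0.5051 -0.2505] tool cm [6.76 3.13]
outl 0.82 ((504.9617919921875, -249.15621948242188), (120.6990966796875, 201.4585418701172), 70.09624481201172)
outl 0.73 ((508.28863525390625, -213.6565399169922), (27.4522705078125, 128.00253295898438), 70.74967956542969)
```

View pics/w4.png

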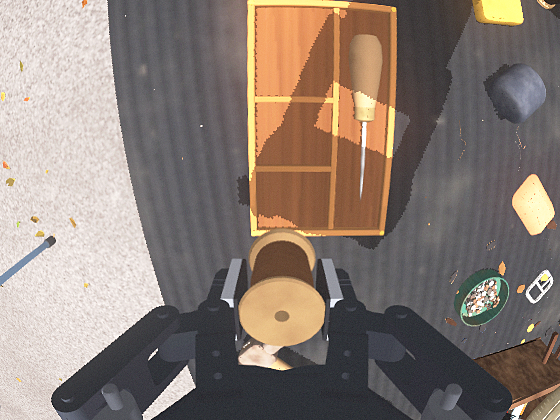

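The spool is held upright between the pads (282,290). The far square bay ends at (295,232), so I need a small correction before lowering.

Emit:
move_arm(jaw=[0,0,0,0,0,0,0], dp=[[-0.3,0.85,3],[0,0,3],[0,0,2.5],[0,0,1.5],[0,0,0.8],[0,0,0.3],[0,0,0]], turn=[[0,0,0],[0,0,0],[0,0,0],[0,0,0],[0,0,0],[0,0,0],[0,0,0]])

```text
time_s: 12.72
position: [0.564, -0.2885, 0.0201]
tool_rot: [[-0.943, 0.332, 0.007], [0.332, 0.943, 0.002], [-0.005, 0.004, -1.0]]
ft_force: [0.1, -0.1, -0.4]
grip_width: 0.0352
gripper_force: 35.2
```

Emit:
move_arm(jaw=[0,0,6,6,6,6,6,6,6,6], dp=[[0,-0.6,0.1],[0,0,0],[0,0,0],[0,0,0],[0,0,0],[0,0,0],[0,0,-2],[0,0,-4],[0,0,-4],[0,0,-2]], turn=[[0,0,0],[0,0,0],[0,0,0],[0,0,0],[0,0,0],[0,0,0],[0,0,0],[0,0,0],[0,0,0],[0,0,0]])

```text
time_s: 13.55
position: [0.562, -0.2959, 0.1436]
tool_rot: [[-0.943, 0.333, 0.011], [0.333, 0.943, -0.002], [-0.011, 0.002, -1.0]]
ft_force: [0.6, 0.8, 0.5]
grip_width: 0.06
gripper_force: 0.0
```

Emit:
move_arm(jaw=[6,6,6,6,6,6,6,6,6,6,6], dp=[[2.3,2.65,0],[2.3,2.65,0],[2.3,2.65,0],[2.3,2.65,0],[2.3,2.65,0],[2.3,2.65,0],[2.3,2.65,0],[2.3,2.65,0],[2.3,2.65,0],[2.3,2.65,0],[0,0,0]], turn=[[0,0,0],[0,0,0],[0,0,0],[0,0,0],[0,0,0],[0,0,0],[0,0,0],[0,0,0],[0,0,0],[0,0,0],[0,0,0]])

```text
time_s: 14.47
position: [0.4294, 0.0355, 0.1387]
tool_rot: [[-0.944, 0.329, 0.005], [0.329, 0.944, 0.004], [-0.003, 0.005, -1.0]]
ft_force: [-0.4, 0.6, -0.7]
grip_width: 0.0602
gripper_force: 0.0
```

```bash
python3 look.py spool_b_mid .026 .052 pics/w5.png
```

```text
[0.42939339 0.03550954 0.13867539] q6 [-11.  16. 101.   0.  63. -82.]
mark 0.85 [284.088 204.414] [0.4311 0.0374] tool cm [-0.05  0.17]
mark 0.24 [ 80.584 368.214] [ 0.5602 -0.2974] tool cm [-23.27 -27.2 ]
outl 0.97 ((426.646728515625, 37.862857818603516), (36.393009185791016, 49.207801818847656), 70.64967346191406)
```

View pics/w5.png

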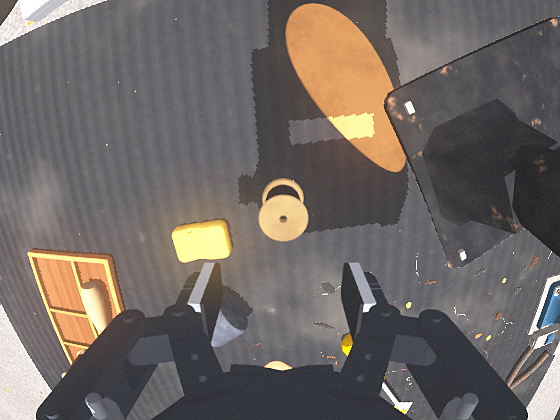

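Spool (284,215) is centred under the hand and the wax (202,240) is clear of the left finger. Gripping.

Emit:
move_arm(jaw=[6,6,6,6,6,6,0,0,0,0,0,0], dp=[[-0.1,-0.1,3.5],[0,0,3.5],[0,0,3],[0,0,1.8],[0,0,0.8],[0,0,0],[0,0,0],[0,0,0],[0,0,0],[0,0,0],[0,0,0],[0,0,0]], turn=[[0,0,0],[0,0,0],[0,0,0],[0,0,0],[0,0,0],[0,0,0],[0,0,0],[0,0,0],[0,0,0],[0,0,0],[0,0,0],[0,0,0]])

```text
time_s: 15.62
position: [0.4346, 0.0299, 0.0137]
tool_rot: [[-0.943, 0.333, 0.009], [0.333, 0.943, 0.001], [-0.008, 0.004, -1.0]]
ft_force: [-0.5, -1.8, 7.0]
grip_width: 0.0367
gripper_force: 35.6
```

Emit:
move_arm(jaw=[0,0,0,0,0], dp=[[0,0,-1],[0,0,-3],[0,0,-4],[0,0,-4],[0,0,0]], turn=[[0,0,0],[0,0,0],[0,0,0],[0,0,0],[0,0,0]])

```text
time_s: 16.03
position: [0.4357, 0.0297, 0.1391]
tool_rot: [[-0.943, 0.332, 0.019], [0.333, 0.943, -0.0], [-0.018, 0.006, -1.0]]
ft_force: [1.6, 0.0, 0.4]
grip_width: 0.0365
gripper_force: 35.3
```

Emit:
move_arm(jaw=[0,0,0,0,0,0,0,0,0,0], dp=[[-1.9,-2.9,0],[-1.9,-2.9,0],[-1.9,-2.9,0],[-1.9,-2.9,0],[-1.9,-2.9,0],[-1.9,-2.9,0],[-1.9,-2.9,0],[-1.9,-2.9,0],[-1.9,-2.9,0],[0,0,0]], turn=[[0,0,0],[0,0,0],[0,0,0],[0,0,0],[0,0,0],[0,0,0],[0,0,0],[0,0,0],[0,0,0],[0,0,0]])

```text
time_s: 16.87
position: [0.5081, -0.2786, 0.1324]
tool_rot: [[-0.942, 0.337, 0.008], [0.337, 0.942, -0.001], [-0.008, 0.002, -1.0]]
ft_force: [-0.1, 0.3, -1.1]
grip_width: 0.0367
gripper_force: 35.4
```

Emit:
move_arm(jaw=[0,0,0,0,0], dp=[[0,0,3],[0,0,2.5],[0,0,0.8],[0,0,0],[0,0,0]], turn=[[0,0,0],[0,0,0],[0,0,0],[0,0,0],[0,0,0]])

```text
time_s: 17.28
position: [0.508, -0.2729, 0.0702]
tool_rot: [[-0.943, 0.333, 0.007], [0.333, 0.943, 0.002], [-0.006, 0.004, -1.0]]
ft_force: [0.0, -0.1, -0.7]
grip_width: 0.0367
gripper_force: 35.4
```

```bash
python3 look.py tray 0 .012 pics/w6.png
```

```text
[ 0.50802341 -0.27287892  0.07021333] q6 [ -40.   34.   83.    0.   63. -111.]
mark 0.61 [310.016 207.816] [ 0.5045 -0.2507] tool cm [1.11 1.95]
outl 0.68 ((497.143798828125, -246.33718872070312), (121.35983276367188, 185.38772583007812), 70.14856719970703)
```

View pics/w6.png

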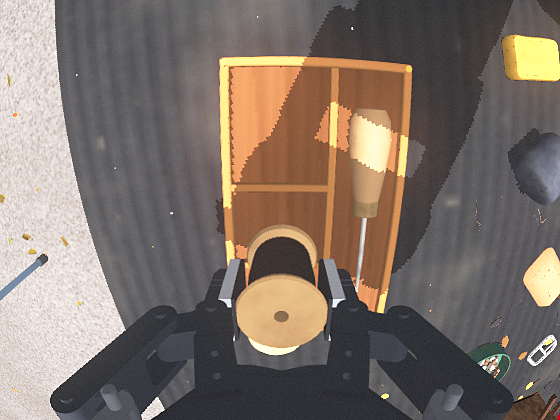

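The spool's lower flange at (282,250) lines up with the middle square bay (280). Lowering.

Emit:
move_arm(jaw=[0,0,0,0,0,0], dp=[[0,-0.4,2],[0,0,1.5],[0,0,0.8],[0,0,0.6],[0,0,0],[0,0,0]], turn=[[0,0,0],[0,0,0],[0,0,0],[0,0,0],[0,0,0],[0,0,0]])

```text
time_s: 17.93
position: [0.507, -0.2767, 0.0209]
tool_rot: [[-0.943, 0.333, 0.007], [0.333, 0.943, 0.002], [-0.006, 0.004, -1.0]]
ft_force: [-0.3, 0.6, 0.4]
grip_width: 0.0369
gripper_force: 35.4
```

Emit:
move_arm(jaw=[6,6,6,6,6,6,6,6], dp=[[0,0,0.1],[0,0,0],[0,0,0],[0,0,0],[0,0,-2],[0,0,-4],[0,0,-4],[0,0,-2]], turn=[[0,0,0],[0,0,0],[0,0,0],[0,0,0],[0,0,0],[0,0,0],[0,0,0],[0,0,0]])

```text
time_s: 18.6
position: [0.5069, -0.2776, 0.144]
tool_rot: [[-0.943, 0.333, 0.011], [0.333, 0.943, -0.002], [-0.011, 0.002, -1.0]]
ft_force: [-0.7, -0.1, 0.3]
grip_width: 0.0602
gripper_force: 0.0
```

Emit:
move_arm(jaw=[6,6,6,6,6,6,6], dp=[[1.9,2.75,0],[1.9,2.75,0],[1.9,2.75,0],[1.9,2.75,0],[1.9,2.75,0],[1.9,2.75,0],[1.9,2.75,0]], turn=[[0,0,0],[0,0,0],[0,0,0],[0,0,0],[0,0,0],[0,0,0],[0,0,0]])

```text
time_s: 19.18
position: [0.4439, -0.0497, 0.1397]
tool_rot: [[-0.943, 0.333, 0.007], [0.333, 0.943, 0.002], [-0.006, 0.004, -1.0]]
ft_force: [-0.3, 0.3, 0.3]
grip_width: 0.0603
gripper_force: 0.0
```

Emit:
move_arm(jaw=[6,6,6,6,6,6,6,6,6,6,6,6], dp=[[0,0,0],[0,0,0],[0,0,0],[0,0,0],[0,0,0],[0,0,0],[0,0,0],[0,0,0],[0,0,0],[0,0,0],[0,0,0],[0,0,0]], turn=[[0,0,0.12],[0,0,0.12],[0,0,0.12],[0,0,0.12],[0,0,0.12],[0,0,0.12],[0,0,0.12],[0,0,0.12],[0,0,0.12],[0,0,0.12],[0,0,0.12],[0,0,0.1]])

```text
time_s: 20.18
position: [0.4446, -0.051, 0.1397]
tool_rot: [[0.193, 0.981, 0.007], [0.981, -0.193, 0.002], [0.003, 0.006, -1.0]]
ft_force: [0.6, 0.1, 0.6]
grip_width: 0.0602
gripper_force: 0.0
```

```bash
python3 look.py wax_mid .009 .016 pics/w7.png
```

```text
[ 0.44461218 -0.05102183  0.13966312] q6 [-22.  17.  99.   0.  64. -11.]
mark 0.87 [281.68 195.09] [ 0.4459 -0.0493] tool cm [0.14 0.  ]
outl 0.69 ((445.4678955078125, -47.706268310546875), (51.93423843383789, 33.739383697509766), 78.70906829833984)
```

View pics/w7.png

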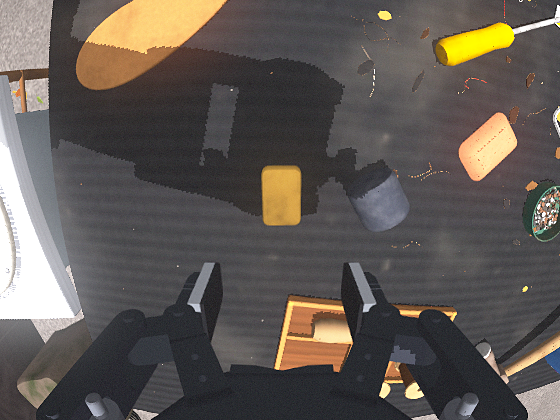

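The wax (281,195) lies square between the fingers and the roll (378,200) leaves room with a 5 cm opening. Descending.

Emit:
move_arm(jaw=[5,5,5,5,5,5,0,0,0,0,0,0], dp=[[0.1,0,3.5],[0,0,3.5],[0,0,3],[0,0,2.2],[0,0,1],[0,0,0],[0,0,0],[0,0,0],[0,0,0],[0,0,0],[0,0,0],[0,0,0]], turn=[[0,0,0],[0,0,0],[0,0,0],[0,0,0],[0,0,0],[0,0,0],[0,0,0],[0,0,0],[0,0,0],[0,0,0],[0,0,0],[0,0,0]])

```text
time_s: 21.33
position: [0.446, -0.0499, 0.0081]
tool_rot: [[0.187, 0.982, 0.008], [0.982, -0.187, 0.002], [0.003, 0.007, -1.0]]
ft_force: [-0.3, 1.2, 6.7]
grip_width: 0.0335
gripper_force: 35.6
```

Emit:
move_arm(jaw=[0,0,0,0,0,0,0,0,0,0,0,0], dp=[[0,0,-1],[0,0,-3],[0,0,-4],[-3.3,0.6,-2],[-3.3,0.6,0],[-3.3,0.6,0],[-3.3,0.6,0],[-3.3,0.6,0],[-3.3,0.6,0],[0,0,0],[0,0,0],[0,0,0]], turn=[[0,0,0],[0,0,0],[0,0,0],[0,0,0],[0,0,0],[0,0,0],[0,0,0],[0,0,0],[0,0,0],[0,0,0.08],[0,0,0.08],[0,0,0]])

```text
time_s: 22.33
position: [0.4429, -0.2516, 0.1069]
tool_rot: [[0.345, 0.939, 0.006], [0.939, -0.345, 0.003], [0.004, 0.005, -1.0]]
ft_force: [-0.3, 0.5, -0.1]
grip_width: 0.033
gripper_force: 35.1
```

```bash
python3 look.py tray 0 .012 pics/w8.png
```

```text
[ 0.44293895 -0.25164068  0.10685554] q6 [-43.  25.  92.   0.  63. -23.]
mark 0.82 [351.4   178.794] [ 0.5039 -0.2497] tool cm [2.24 5.6 ]
outl 0.7 ((504.7244873046875, -248.67605590820312), (122.00621795654297, 201.84532165527344), 69.94416046142578)
```

View pics/w8.png

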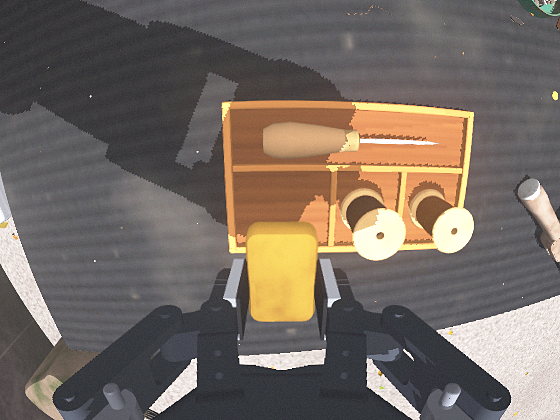

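Both spools stand in their square bays at (375,220) and (440,215), the awl lies in the long bay, and the wax is over the oblong bay. Lowering.

Emit:
move_arm(jaw=[0,0,0,0,0,0,0], dp=[[0,-0.2,3],[0,0,2.5],[0,0,2],[0,0,1.2],[0,0,0.6],[0,0,0],[0,0,0]], turn=[[0,0,0],[0,0,0],[0,0,0],[0,0,0],[0,0,0],[0,0,0],[0,0,0]])

```text
time_s: 23.07
position: [0.4422, -0.2502, 0.0142]
tool_rot: [[0.34, 0.94, 0.007], [0.94, -0.34, 0.002], [0.004, 0.006, -1.0]]
ft_force: [-0.1, -0.1, -0.3]
grip_width: 0.0332
gripper_force: 36.1
```

Release, rise, and back off high towards the robot to clear the top camera's view.

Emit:
move_arm(jaw=[4.4,4.4,4.4,4.4,4.4,4.4,4.4,4.4,4.4,4.4,4.4,4.4], dp=[[0,0,0.1],[0,0,0],[0,0,0],[0,0,-0.5],[0,0,-2],[0,0,-4],[0,0,-4],[0,0,-4],[-2,-3,0],[-2,-3,0],[-2,-3,0],[-2,-3,0]], turn=[[0,0,0],[0,0,0],[0,0,0],[0,0,0],[0,0,0],[0,0,0],[0,0,0],[0,0,0],[0,0,0],[0,0,0],[0,0,0],[0,0,0]])

```text
time_s: 24.07
position: [0.2995, -0.2846, 0.1576]
tool_rot: [[0.341, 0.94, 0.007], [0.94, -0.341, 0.001], [0.003, 0.006, -1.0]]
ft_force: [-0.6, -1.2, 0.3]
grip_width: 0.0438
gripper_force: 0.0
```

```bash
python3 - <<'E'
from h import *
p,d=cams.get_image('top');cv2.imwrite('pics/t3.png',p[:,:,::-1])
R=np.array([[-.942,.335],[-.335,-.942]]).T;C=np.array([.504,-.250])
for q,z in(('wax_mid',.014),('awl_grip',.0185),('spool_a_mid',.03),('roll_mid',.023),('putty_mid',.007),('driver_mid',.0135),('tin',0),('buckle',0)):
    for o in cams.mark_of('top',q)[:2]:
        x=w('top',np.array(o['location'])*[560,420],z)[0];print(q,round(o['p'],2),x.round(3),'tray',((x-C)@R).round(4))
print(observe()['time_s'])
E
```

```text
wax_mid 0.93 [ 0.441 -0.253] tray [0.0578 0.024 ]
wax_mid 0.25 [ 0.78  -0.025] tray [-0.1851 -0.3041]
awl_grip 0.95 [ 0.481 -0.196] tray [ 0.0398 -0.0434]
spool_a_mid 0.86 [ 0.565 -0.288] tray [-0.0701  0.0158]
spool_a_mid 0.24 [0.694 0.075] tray [-0.0702 -0.3696]
roll_mid 0.75 [ 0.522 -0.062] tray [ 0.0462 -0.1833]
putty_mid 0.84 [ 0.657 -0.044] tray [-0.0753 -0.2455]
putty_mid 0.4 [ 0.444 -0.253] tray [0.056  0.0228]
driver_mid 0.63 [0.698 0.078] tray [-0.0728 -0.3738]
driver_mid 0.3 [ 0.662 -0.04 ] tray [-0.0789 -0.2505]
tin 0.78 [ 0.748 -0.125] tray [-0.1875 -0.1995]
tin 0.43 [0.7   0.079] tray [-0.0742 -0.3753]
buckle 0.5 [ 0.786 -0.022] tray [-0.189  -0.3092]
24.5167
```

View pics/t3.png

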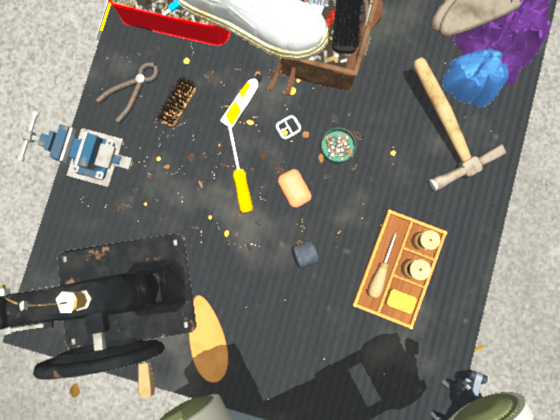

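Everything is in its bay: awl (380,275), spools (428,240) and (418,268), wax (402,300). The look-alikes, tin and buckle are unmoved. One doubt remains, which is whether the awl rolled when released, so I'll look from the same relative pose as before the grasp.

Emit:
move_arm(jaw=[4.4,4.4,4.4,4.4,4.4,4.4,4.4,4.4,4.4,4.4,4.4,4.4], dp=[[0,0,0],[0,0,0],[0,0,0],[0,0,0],[0,0,0],[0,0,0],[0,0,0],[0,0,0],[0,0,0],[0,0,0],[0,0,0],[0,0,0]], turn=[[0,0,-0.124],[0,0,-0.124],[0,0,-0.124],[0,0,-0.124],[0,0,-0.124],[0,0,-0.124],[0,0,-0.124],[0,0,-0.124],[0,0,-0.124],[0,0,-0.124],[0,0,-0.124],[0,0,-0.124]])

```text
time_s: 25.52
position: [0.3015, -0.2845, 0.1569]
tool_rot: [[-0.912, 0.411, 0.006], [0.411, 0.912, 0.002], [-0.005, 0.005, -1.0]]
ft_force: [-0.9, -0.9, -0.2]
grip_width: 0.0442
gripper_force: 0.0
```

Emit:
move_arm(jaw=[6,6,6,6,6,6,6], dp=[[0,0,0],[-2.9,2.7,0],[-2.9,2.7,0],[-2.9,2.7,0],[-2.9,2.7,0],[-2.9,2.7,-0.5],[0,0,0]], turn=[[0,0,-0.08],[0,0,0],[0,0,0],[0,0,0],[0,0,0],[0,0,0],[0,0,0]])

```text
time_s: 26.1
position: [0.4889, -0.2049, 0.1636]
tool_rot: [[-0.941, 0.339, 0.009], [0.339, 0.941, 0.002], [-0.008, 0.005, -1.0]]
ft_force: [-1.8, 0.2, -0.5]
grip_width: 0.0601
gripper_force: 0.0
```

```bash
python3 look.py awl_grip .0185 .0185 pics/w9.png; python3 look.py spool_a_mid .03 .055;python3 - <<'E'
import cv2,numpy as np
ims=[cv2.resize(cv2.imread(f'pics/{n}.png')[y:y+150,x:x+66],None,fx=4,fy=4,interpolation=cv2.INTER_CUBIC) for n,x,y in(('w1',250,145),('w2',250,200),('w9',250,130))]
cv2.imwrite('pics/cmp.png',np.hstack(ims))
E
```

```text
[ 0.48888762 -0.20493245  0.16356156] q6 [ -36.   23.   84.    0.   72. -106.]
[ 0.48358492 -0.20727947  0.16279077] q6 [ -36.   23.   85.    0.   72. -106.]
mark 0.95 [224.784 293.496] [ 0.5613 -0.297 ] tool cm [-10.31  -5.84]
mark 0.61 [224.224 164.808] [ 0.4398 -0.244 ] tool cm [ 2.92 -5.02]
outl 0.66 ((550.7024536132812, -281.17669677734375), (22.550186157226562, 62.205379486083984), 61.246768951416016)
```

View pics/cmp.png

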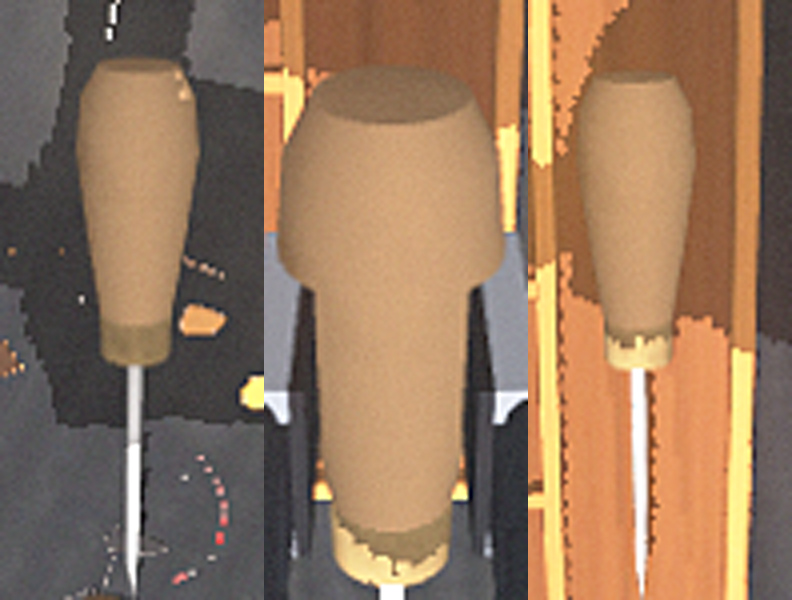

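The awl sits in the middle of the long bay, exactly where it was released, so it hasn't rolled. Spool a measures on its bay centre. Handing in.

```bash
python3 -c "
from rig import ticket
print(ticket.close_job())"
```

```text
the job is handed in; nothing more can be done
None
```

The kit is packed and handed in after about 26 s on the robot's clock: awl in the long bay, wax in the oblong bay, one spool upright in each square bay, and the other items unmoved in the last overhead view; the hand-in returned no verdict.

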